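Turn the carousel to the client and point out the oil bottle

ROBOT

A 7-joint arm with a two-finger parallel gripper is mounted at the origin on the work surface; the furniture and walls round the work are solid. World frame = base frame: x ahead of the robot, y to its left, z up, the work surface at z = 0. Lengths are in m, angles in rad, forces in N, time in s.
With the tool pointing down it reaches from about 0.425 to 0.925 m from the base axis. Payload 6.8 kg.
Tool frame: the origin (TCP) lies between the finger pads; the fingertips stand finger_overhang ahead of it and the grasp point (between the pads) lies 6 mm ahead of it (finger_overhang is the distance from the TCP to the fingertips, in m); z points along the fingers, y is the line along which they close (so a half turn about z gives the same grasp; the last joint's range is limited). The gripper opens to 85 mm and grips with 20 to 120 N. Pads are 22 mm wide; open, the fingers measure 114 mm over their backs; the gripper's body (76 mm by 85 mm) begins 54 mm behind the grasp point. The pads swing forward as they close: fully open they stand 13 mm farther back than shut.
Start: joints at [-1.354, 0.477, 0.022, 1.555, -0.011, 1.109, -0.083], TCP at [0.215, 0.64, 0.256] pointing down, gripper open.
Joint ranges: [-2.96, 2.96], [-0.34, 2.1], [-1.41, 1.46], [0.24, 2.44], [-1.37, 4.51], [0.17, 1.92], [-2.96, 2.96]. Speed limits (rad/s): [2.39, 2.39, 3.14, 3.14, 3.14, 3.14, 3.14].

INTERFACE

Orientations are given as a unit quaternion [w, x, y, z].
In Python, from station import * gives the robot as it stands.
- The arm moves only by the tool drive_tool, never from a script. Its argument "increments" is a list of rows, each an object of numbers: "claw": the finger opening in m, from 0 to 0.0854; "dx", "dy", "dz": the shift along the tool's x, y, z in m; "wx", "wy", "wz": the turn, a rotation vector about the tool's x, y, z in degrees. A call has 1 to 20 rows; each row shifts and turns the commanded pose from where the row before left it, along the tool's axes as they then stand; what a row does not reach is not made up. A row lasts 1/8 s, in which the tool goes at most 62.5 mm and 10.7 degrees, less where a joint would pass 70% of its speed; a pose out of reach is approached as far as the arm can. A call with a gripper value outside its range is refused whole. The fingers move at their own pace and stop on an object; "newtons" is the grip in N (left out, the last holds). Time passes only in rows, so rows that do not move let the fingers close. It gives the time, the measured TCP pose, the force, the opening and the grip force at its end, in the units of the state.
- get_obs(): the state, without advancing time (a new reading comes with each control period).
- read_camera(name): name is "scene" or "top" or "wrist"; returns (picture, depth): 480x640x3 uint8, red, green, blue; 480x640 float32, m along the optical axis (not along the pixel's ray), 0 where there is no reading.
- calibration(name): a dict with "intrinsics" (3x3 intrinsics, pixels), "k1" (the pictures are not rectified: a ray, as slopes to the right and down, at radius r is drawn at 1 + k1 r^2 times it, then the intrinsics apply), "R" (3x3) and "t" (3): a world point X has camera coordinates R X + t; the wrist camera has in their place "mount" (4x4, takes a point from camera to tool coordinates, whose origin is the TCP and whose axes are the flange's). Camera axes: x right, y down, z forward; pixel columns grow to the right and rows downward; lengths in m; the calibration is good to about 2 mm. A picture is of the moment at which its call begins: read the wrist's pose just before it. calibration takes no time and is no camera call.
- hand_in(): hands the job in; it is judged then, once.
The state is a dict: "t": time; "q": joint angles; "joint_vel": joint speeds; "joint_torque": joint torques, N m; "eef_pos": TCP position; "tool_rot": TCP orientation; "contact_force": force on the tool from outside, world axes, zero at the start; "torque": the same for the moment, N m; "gripper_width": opening from 0.0 (shut) to 1.0 (fully open); "grasp_force": force on a finger pad.
Only numpy, scipy, OpenCV 4.12 (cv2) and the standard library are available. Lean on these libraries where they do the work, as an engineer would, in place of code of your own. Each camera call takes 0.05 s, during which the arm holds its last target. There are 200 camera calls.

TASK

The client sits across the desk, beyond its far edge. With the fingertips, push the carousel round until the squat, wide-capped oil bottle is at the client's side, right at the place on the turntable nearest the far edge of the desk, and take the fingers off so that it stands still. Then point straight down at that bottle from just above its cap for at least two seconds and finish still pointing; never touch the oil bottle itself, keep all the bottles standing in their pockets and leave the other things on the desk as they are.

Things in the scene. Friction and masses are not known exactly. Their poses are not given: they have to be found in the camera images.
- oil_bottle: the bottle to point out: a squat round bottle with a wide ribbed screw cap, 48 mm across, 84 mm tall, clearly thicker than the square polish bottles; loose, it stands in one of the carousel's pockets. Origin: centre of its underside, z up
- oil_top (a point): centre of the top of the oil bottle's cap, 84 mm above its underside. To point at it, bring the middle of the fingertips straight above this point, about 1 to 5 cm clear of it, fingers pointing down
- oil_center (a point): centre of the oil bottle, half-way up
- client_side (a point): a point fixed to the carousel's foot: where the middle of the oil bottle must come; 70 mm from the axis in the world +x direction (towards the far edge of the desk), 59 mm above the desk
- carousel_axis (a point): a point on the carousel's upright turning axis, 67 mm above the desk, level with the tops of the dividers. The foot (158 mm across, 10 mm high) is fixed to the desk. The hub round the axis is 36 mm across and its top is 73 mm above the desk
- carousel (a joint): turn of the bamboo turntable, rad, 0 at the start, positive counter-clockwise from above; turns more than a full turn either way with slight friction (about 1 N at a pocket) and stays where it is left. Turntable 212 mm across, floor 17 mm and rim 25 mm above the desk. Six radial dividers 5 mm thick, tops 67 mm above the desk, reach to 102 mm from the axis; bottles stand in five of the six pockets
- empty_pocket (a point): middle of the empty pocket, 70 mm from the axis, 42 mm above the desk (25 mm above the pocket's floor); turns with the turntable. The dividers either side are 30 degrees away (pockets of 60 degrees, each bottle near its pocket's middle). There is room here to put the closed fingertips down and push a divider sideways
- polish_a: square nail-polish bottle 26x26 mm, 76 mm tall with its cap, loose in a carousel pocket. Origin: centre of its underside, z up
- polish_b: square nail-polish bottle 26x26 mm, 76 mm tall with its cap, loose in a carousel pocket. Origin: centre of its underside, z up
- polish_c: square nail-polish bottle 26x26 mm, 76 mm tall with its cap, loose in a carousel pocket. Origin: centre of its underside, z up
- polish_d: square nail-polish bottle 26x26 mm, 76 mm tall with its cap, loose in a carousel pocket. Origin: centre of its underside, z up
- polish_out: bystander: the same kind of polish bottle, 26x26x76 mm, standing loose on the desk. Origin: centre of its underside
- dial_timer: bystander: round kitchen-style timer 62 mm across, 44 mm high, loose on the desk. Origin: centre of its underside
- cotton_buds: bystander: round tub of cotton buds 77 mm across, 80 mm high, loose on the desk. Origin: centre of its underside
There are look-alikes about, which are no part of the job. Leave any blue look-alike of the oil_bottle alone.

How it is judged:
By the outcome, as a careful person would: the job done as asked, in the order asked, and still so for the second after the job is handed in, with the robot touching nothing.
It also fails if it takes over 54 s, if anything falls off the work surface, if the arm or the gripper's body presses on something with over 40 N, if the wrist force passes 120 N, or if a joint passes its speed limit or range.

## Working session

There is one attempt and no reset: what is moved stays moved. The work goes in short steps, Python scripts to look and compute and a tool call to move; the robot and the scene stay as the last step left them, time stands still between calls to the robot, and variables do not carry over. Pictures are saved under pics/ and viewed, at most 10 in all, crops included, and the job is handed in when it is done.

Besides the shell and the picture viewer there is one more tool, called as name(argument=value, ...), one argument or row to a line, values as JSON. drive_tool: Moves the arm, as the interface text tells. Its arguments: {"type":"object","properties":{"increments":{"type":"array","items":{"type":"object","properties":{"claw":{"type":"number"},"dx":{"type":"number"},"dy":{"type":"number"},"dz":{"type":"number"},"wx":{"type":"number"},"wy":{"type":"number"},"wz":{"type":"number"}}}},"newtons":{"type":"number"}},"required":["increments"]}

```bash
mkdir -p pics
cat > h.py <<'E'
from station import *
import numpy as np, cv2
def save(n,im): cv2.imwrite('pics/'+n,cv2.cvtColor(im,cv2.COLOR_RGB2BGR))
def pts(name,d):
    """world point per pixel from depth"""
    c=calibration(name);K=np.array(c['intrinsics'],float)
    v,u=np.mgrid[:480,:640].astype(np.float32)
    n=cv2.undistortPoints(np.stack([u.ravel(),v.ravel()],1)[:,None],K,np.array([c['k1'],0,0,0],float))[:,0].reshape(480,640,2)
    P=np.dstack([n*d[...,None],d])
    return (P-np.array(c['t']))@np.array(c['R'])
E
python3 - <<'E'
from h import *
o=get_obs();print(o)
for n in('top','scene'):
    im,d=read_camera(n);save(n+'0.png',im);np.savez(n+'0.npz',im=im,P=pts(n,d),d=d)
    c=calibration(n);print(n,c['k1'],np.round(-np.array(c['R']).T@np.array(c['t']),3),np.round(c['R'],2).tolist())
E
```

```text
{'t': 0.0, 'q': array([-1.35411659,  0.47779796,  0.02232842,  1.55645146, -0.01151049,
        1.10927174, -0.08311612]), 'joint_vel': array([-0.00089042, -0.00096215,  0.00040869,  0.00052733, -0.00082384,
       -0.00037845, -0.00148947]), 'joint_torque': array([ 8.94661556e-03, -5.96493173e+01,  1.61590487e+00, -2.81252807e+01,
        1.50185596e-02,  7.61985459e-03, -7.81761501e-04]), 'eef_pos': array([0.21522154, 0.63920023, 0.25532687]), 'tool_rot': array([-8.64439102e-05,  1.61671670e-01,  9.86844193e-01, -8.96158296e-04]), 'contact_force': array([ 0.92988884, -1.11919496,  0.00954175]), 'torque': array([0.0619993 , 0.01836989, 0.05927333]), 'grasp_force': 0.0, 'gripper_width': 0.9978708404850736}
top -0.004710328319035768 [0.222 0.363 1.046] [[0.01, -1.0, 0.01], [-0.98, -0.02, -0.18], [0.18, -0.01, -0.98]]
scene -0.1308009014494982 [-0.14  -0.199  0.779] [[0.71, -0.71, -0.02], [-0.48, -0.46, -0.75], [0.52, 0.54, -0.66]]
```

View pics/top0.png

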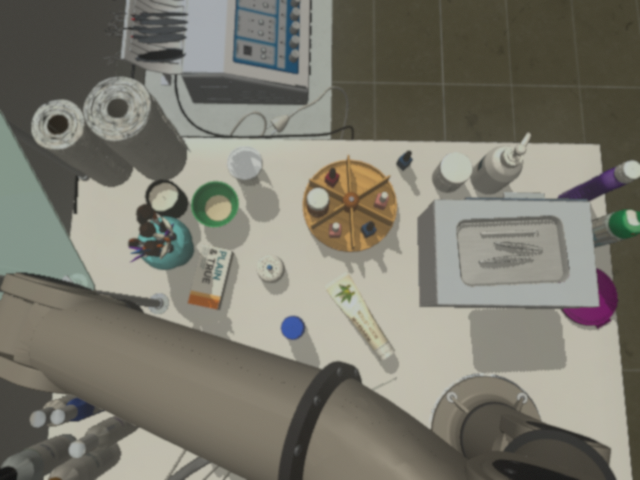

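View pics/scene0.png

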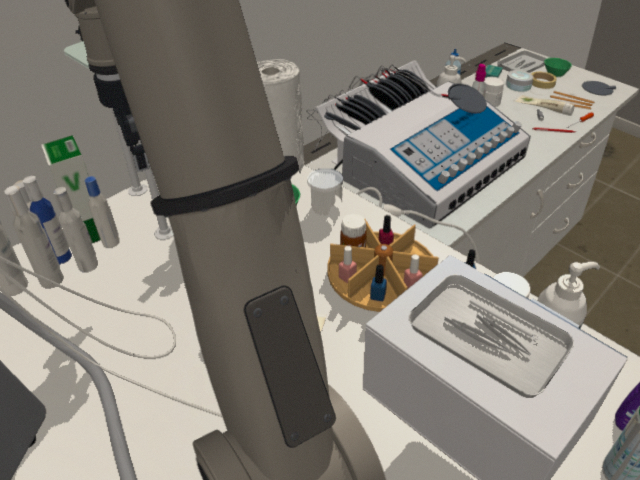

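The top view shows the carousel at about (351,205). The white-capped oil bottle is on its left, at (318,200), and the empty pocket is at the upper right, near (368,178). The blue look-alike stands at (293,327).

Run:
```python
from h import *
z=np.load('top0.npz');im,P=z['im'],z['P']
print('desk z',np.median(P[300:330,420:435,2]) if 0 else np.median(P[150:160,380:390,2]))
x0,x1,y0,y1=285,425,130,275
save('c0.png',cv2.resize(im[y0:y1,x0:x1],None,fx=4,fy=4,interpolation=cv2.INTER_CUBIC))
# carousel rim/floor by colour: saturated orange
hsv=cv2.cvtColor(im,cv2.COLOR_RGB2HSV)
m=((hsv[...,0]>8)&(hsv[...,0]<25)&(hsv[...,1]>90)).astype(np.uint8);m[:,:285]=0;m[:,425:]=0;m[:130]=0;m[275:]=0
cs,_=cv2.findContours(m,cv2.RETR_EXTERNAL,cv2.CHAIN_APPROX_NONE);c=max(cs,key=cv2.contourArea);print(cv2.boundingRect(c))
h=P[...,2];sub=(slice(y0,y1),slice(x0,x1))
rim=cv2.convexHull(c)
print('ell',cv2.fitEllipse(rim))
Q=P[sub].reshape(-1,3)
r=Q[(Q[:,2]>.02)&(Q[:,2]<.03)];print('rimpts',len(r))
# components above .070 within carousel
mm=((h>.0695)&(h<.1)).astype(np.uint8);k=np.zeros_like(mm);k[sub]=1
n,l,s,_=cv2.connectedComponentsWithStats(mm*k)
for i in range(1,n):
    q=P[l==i]
    if s[i,4]>8:print(s[i],np.round(np.median(q,0),3),np.round((q.min(0)+q.max(0))/2,3))
```

```text
desk z 0.001395839856106457
(303, 157, 94, 95)
ell ((349.5530700683594, 204.96636962890625), (92.01803588867188, 93.58804321289062), 96.29389190673828)
rimpts 1314
[405 150   7   7  35] [0.589 0.167 0.076] [0.589 0.167 0.075]
[329 168   7   9  56] [0.538 0.332 0.091] [0.54  0.332 0.083]
[343 192  19  15 168] [0.484 0.291 0.073] [0.485 0.288 0.075]
[380 192   8   9  53] [0.487 0.224 0.092] [0.489 0.223 0.084]
[306 199  24  14 132] [0.461 0.361 0.088] [0.466 0.362 0.085]
[422 210   3  65 102] [0.408 0.139 0.077] [0.393 0.139 0.08 ]
[367 221   7   9  51] [0.424 0.252 0.091] [0.426 0.252 0.083]
[332 222   7   9  49] [0.421 0.325 0.092] [0.423 0.324 0.083]
```

View pics/c0.png

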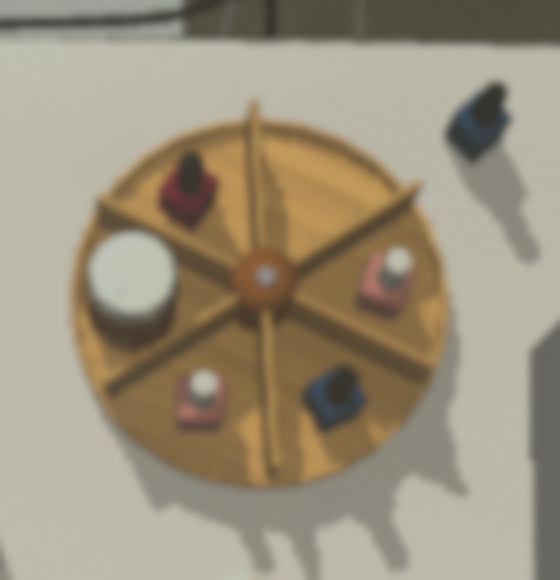

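```bash
cat >> h.py <<'E'
def ray(name,u,v,z):
    c=calibration(name);K=np.array(c['intrinsics'],float);R=np.array(c['R']);t=np.array(c['t'])
    n=cv2.undistortPoints(np.array([[[u,v]]],float),K,np.array([c['k1'],0,0,0],float))[0,0]
    w=R.T@np.array([n[0],n[1],1]);o=-R.T@t
    return o+w*(z-o[2])/w[2]
E
python3 - <<'E'
from h import *
f=lambda a,b,z:ray('top',285+a/4-.4,130+b/4-.4,z)
A=f(265,272,.073);print('hub',A);print('rim',ray('top',349.55,204.97,.025))
for n,a,b,z in [('oil',132,274,.084),('d0',254,104,.067),('d1',416,188,.067),('d2',430,376,.067),('d3',272,474,.067),('d4',110,388,.067),('d5',102,204,.067),('out',492,95,.076),('rimtop',265,120,.025)]:
    p=f(a,b,z);v=p-A;print(n,np.round(p,3),'r',round(np.hypot(v[0],v[1]),3),'ang',round(np.degrees(np.arctan2(v[1],v[0])),1))
z=np.load('top0.npz');P=z['P']
for n,(u,v) in dict(tub=(455,168),cup=(246,163),timer=(271,268),tube=(345,290)).items():print(n,P[v,u])
E
```

```text
hub [0.48720073 0.29079715 0.073     ]
rim [0.48327432 0.29009103 0.025     ]
oil [0.482 0.362 0.084] r 0.071 ang 94.2
d0 [0.583 0.297 0.067] r 0.096 ang 3.4
d1 [0.537 0.209 0.067] r 0.096 ang -58.7
d2 [0.433 0.203 0.067] r 0.103 ang -121.4
d3 [0.379 0.286 0.067] r 0.108 ang -177.7
d4 [0.424 0.372 0.067] r 0.103 ang 127.8
d5 [0.525 0.378 0.067] r 0.095 ang 66.5
out [0.587 0.168 0.076] r 0.158 ang -50.7
rimtop [0.589 0.287 0.025] r 0.102 ang -1.9
tub [0.55463901 0.06787286 0.07973715]
cup [0.55703823 0.51548856 0.08307546]
timer [0.33790819 0.45900842 0.03949915]
tube [0.29600317 0.29801048 0.00194257]
```

The axis is at about (0.483, 0.290). Dividers sit at 4° plus multiples of 60°, the oil bottle is at about 94°, and the middle of the empty pocket is at -26°. I'll push clockwise by about 94° and start by moving above the empty pocket.

drive_tool(
  increments=[
    {"claw": 0, "dx": -0.031, "dy": -0.0183},
    {"claw": 0, "dx": -0.031, "dy": -0.0183},
    {"claw": 0, "dx": -0.031, "dy": -0.0183},
    {"claw": 0, "dx": -0.031, "dy": -0.0183},
    {"claw": 0, "dx": -0.031, "dy": -0.0183},
    {"claw": 0, "dx": -0.031, "dy": -0.0183},
    {"claw": 0, "dx": -0.031, "dy": -0.0183},
    {"claw": 0, "dx": -0.031, "dy": -0.0183},
    {"claw": 0, "dx": -0.031, "dy": -0.0183},
    {"claw": 0, "dx": -0.031, "dy": -0.0183},
    {"claw": 0, "dx": -0.031, "dy": -0.0183},
    {"claw": 0, "dx": -0.031, "dy": -0.0183},
    {"claw": 0, "dx": -0.031, "dy": -0.0183},
    {"claw": 0, "dx": -0.031, "dy": -0.0183},
    {"wz": -9},
    {"wz": -9},
    {"wz": -9},
    {"wz": -9},
    {"wz": -9},
    {"wz": -9},
  ],
)

```text
schema error: expected keys claw, dx, dy, dz, wx, wy, wz
```

```bash
cat >> h.py <<'E'
from scipy.spatial.transform import Rotation as Ro
def tool():
    o=get_obs();q=o['tool_rot'];return o,Ro.from_quat([q[1],q[2],q[3],q[0]]).as_matrix()
def st(goal=None):
    o,R=tool();p=o['eef_pos'];y=np.degrees(np.arctan2(R[1,1],R[0,1]))
    print('t',round(o['t'],2),'p',np.round(p,4),'yawY',round(y,1),'z',np.round(R[:,2],3),'F',np.round(o['contact_force'],1),'g',round(o['gripper_width'],3),'q',np.round(o['q'],2))
    if goal is not None:print('tool delta',np.round(R.T@(np.array(goal)-p),4))
E
python3 - <<'E'
from h import *
import station
print([n for n in dir(station) if not n.startswith('_')]); print(globals().get('finger_overhang'))
a=np.radians(-26);st([.483+.075*np.cos(a),.29+.075*np.sin(a),.2])
im,d=read_camera('wrist');save('w0.png',im);print(calibration('wrist'))
E
```

```text
['PlanningError', 'calibration', 'finger_overhang', 'get_obs', 'hand_in', 'read_camera']
0.025
t 0.1 p [0.2153 0.6392 0.2554] yawY 71.4 z [-0.    -0.002 -1.   ] F [-0.2 -0.6 -1.2] g 1.003 q [-1.35  0.48  0.02  1.56 -0.01  1.11 -0.08]
tool delta [-0.4395 -0.2551  0.0559]
{'intrinsics': array([[359.15798141,   0.        , 318.71326739],
       [  0.        , 359.15798141, 242.83752825],
       [  0.        ,   0.        ,   1.        ]]), 'k1': -0.017138619907311123, 'mount': array([[ 4.26702731e-04, -9.59476716e-01, -2.81787597e-01,
         7.15086897e-02],
       [ 9.99999709e-01,  2.31080128e-04,  7.27450769e-04,
         8.57621026e-05],
       [-6.32856561e-04, -2.81787825e-01,  9.59476535e-01,
        -1.17977184e-01],
       [ 0.00000000e+00,  0.00000000e+00,  0.00000000e+00,
         1.00000000e+00]])}
```

View pics/w0.png

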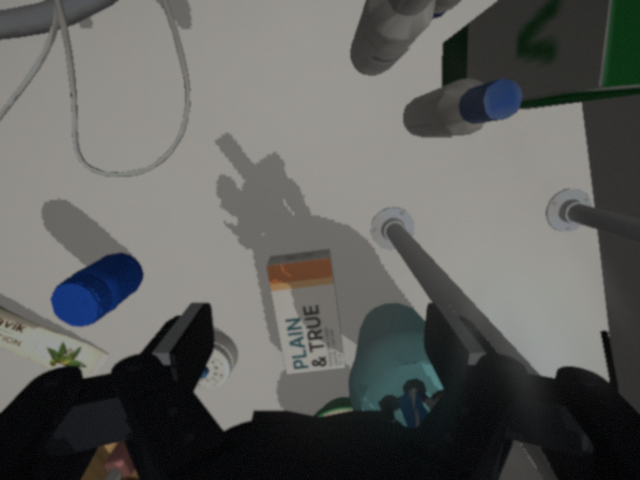

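The wrist view is still from the start pose, because the move was refused: every row needs all seven keys. The view ahead is clear, so I'll resend it in full.

drive_tool(
  increments=[
    {"claw": 0, "dx": -0.031, "dy": -0.0183, "dz": 0, "wx": 0, "wy": 0, "wz": 0},
    {"claw": 0, "dx": -0.031, "dy": -0.0183, "dz": 0, "wx": 0, "wy": 0, "wz": 0},
    {"claw": 0, "dx": -0.031, "dy": -0.0183, "dz": 0, "wx": 0, "wy": 0, "wz": 0},
    {"claw": 0, "dx": -0.031, "dy": -0.0183, "dz": 0, "wx": 0, "wy": 0, "wz": 0},
    {"claw": 0, "dx": -0.031, "dy": -0.0183, "dz": 0, "wx": 0, "wy": 0, "wz": 0},
    {"claw": 0, "dx": -0.031, "dy": -0.0183, "dz": 0, "wx": 0, "wy": 0, "wz": 0},
    {"claw": 0, "dx": -0.031, "dy": -0.0183, "dz": 0, "wx": 0, "wy": 0, "wz": 0},
    {"claw": 0, "dx": -0.031, "dy": -0.0183, "dz": 0, "wx": 0, "wy": 0, "wz": 0},
    {"claw": 0, "dx": -0.031, "dy": -0.0183, "dz": 0, "wx": 0, "wy": 0, "wz": 0},
    {"claw": 0, "dx": -0.031, "dy": -0.0183, "dz": 0, "wx": 0, "wy": 0, "wz": 0},
    {"claw": 0, "dx": -0.031, "dy": -0.0183, "dz": 0, "wx": 0, "wy": 0, "wz": 0},
    {"claw": 0, "dx": -0.031, "dy": -0.0183, "dz": 0, "wx": 0, "wy": 0, "wz": 0},
    {"claw": 0, "dx": -0.031, "dy": -0.0183, "dz": 0, "wx": 0, "wy": 0, "wz": 0},
    {"claw": 0, "dx": -0.031, "dy": -0.0183, "dz": 0, "wx": 0, "wy": 0, "wz": 0},
    {"claw": 0, "dx": 0, "dy": 0, "dz": 0, "wx": 0, "wy": 0, "wz": -9},
    {"claw": 0, "dx": 0, "dy": 0, "dz": 0, "wx": 0, "wy": 0, "wz": -9},
    {"claw": 0, "dx": 0, "dy": 0, "dz": 0, "wx": 0, "wy": 0, "wz": -9},
    {"claw": 0, "dx": 0, "dy": 0, "dz": 0, "wx": 0, "wy": 0, "wz": -9},
    {"claw": 0, "dx": 0, "dy": 0, "dz": 0, "wx": 0, "wy": 0, "wz": -9},
    {"claw": 0, "dx": 0, "dy": 0, "dz": 0, "wx": 0, "wy": 0, "wz": -9},
  ],
)

```text
t: 2.65
eef_pos: [0.5447, 0.2583, 0.256]
tool_rot: [-0.0, -0.306, 0.952, -0.0]
contact_force: [-1.4, -1.0, -0.6]
gripper_width: -0.001
grasp_force: 0.0
```

Run:
```python
from h import *
a=np.radians(-26);st([.483+.075*np.cos(a),.29+.075*np.sin(a),.15])
```

```text
t 2.65 p [0.5447 0.2583 0.256 ] yawY 125.7 z [-0.001 -0.    -1.   ] F [-1.4 -1.  -0.6] g -0.001 q [-0.55  0.36  0.    1.73 -0.    1.05  1.65]
tool delta [-0.004  -0.0042  0.106 ]
```

drive_tool(
  increments=[
    {"claw": 0, "dx": -0.004, "dy": -0.004, "dz": 0, "wx": 0, "wy": 0, "wz": -9.4},
    {"claw": 0, "dx": 0, "dy": 0, "dz": 0.03, "wx": 0, "wy": 0, "wz": -9.4},
    {"claw": 0, "dx": 0, "dy": 0, "dz": 0.03, "wx": 0, "wy": 0, "wz": -9.4},
    {"claw": 0, "dx": 0, "dy": 0, "dz": 0.03, "wx": 0, "wy": 0, "wz": 0},
    {"claw": 0, "dx": 0, "dy": 0, "dz": 0.016, "wx": 0, "wy": 0, "wz": 0},
    {"claw": 0, "dx": 0, "dy": 0, "dz": 0, "wx": 0, "wy": 0, "wz": 0},
  ],
)

```text
t: 3.4
eef_pos: [0.55, 0.2571, 0.1493]
tool_rot: [-0.001, -0.527, 0.85, 0.0]
contact_force: [1.0, -0.1, 1.1]
gripper_width: 0.003
grasp_force: 0.0
```

Run:
```python
from h import *
st()
im,d=read_camera('wrist');save('w1.png',im)
```

```text
t 3.4 p [0.55   0.2571 0.1493] yawY 153.6 z [-0.002 -0.001 -1.   ] F [ 1.  -0.1  1.1] g 0.003 q [-0.47  0.49 -0.09  1.81  0.06  0.85  2.09]
```

View pics/w1.png

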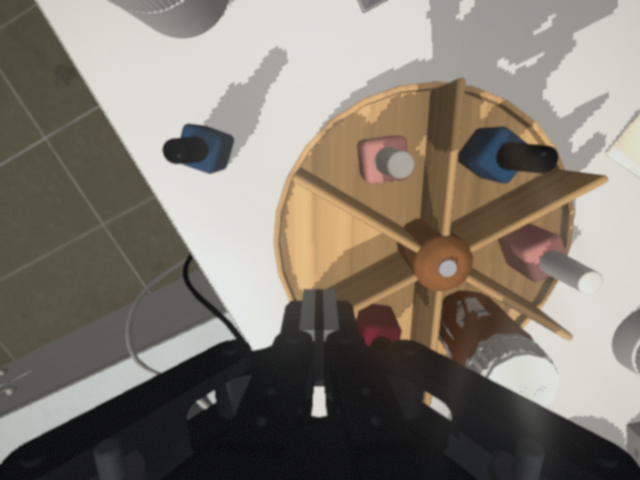

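The fingertips are over the empty pocket: the landing point is near (319,245), between the dividers, with the hub at (447,265). I'll descend and start the arc, with the tool turning along with it.

drive_tool(
  increments=[
    {"claw": 0, "dx": 0, "dy": 0, "dz": 0.021, "wx": 0, "wy": 0, "wz": 0},
    {"claw": 0, "dx": 0, "dy": 0, "dz": 0.021, "wx": 0, "wy": 0, "wz": 0},
    {"claw": 0, "dx": 0, "dy": 0, "dz": 0.021, "wx": 0, "wy": 0, "wz": 0},
    {"claw": 0, "dx": 0, "dy": 0, "dz": 0.021, "wx": 0, "wy": 0, "wz": 0},
    {"claw": 0, "dx": 0, "dy": 0, "dz": 0, "wx": 0, "wy": 0, "wz": 0},
    {"claw": 0, "dx": 0.0052, "dy": 0.00018, "dz": 0, "wx": 0, "wy": 0, "wz": 4},
    {"claw": 0, "dx": 0.0052, "dy": 0.00018, "dz": 0, "wx": 0, "wy": 0, "wz": 4},
    {"claw": 0, "dx": 0.0052, "dy": 0.00018, "dz": 0, "wx": 0, "wy": 0, "wz": 4},
    {"claw": 0, "dx": 0.0052, "dy": 0.00018, "dz": 0, "wx": 0, "wy": 0, "wz": 4},
    {"claw": 0, "dx": 0.0052, "dy": 0.00018, "dz": 0, "wx": 0, "wy": 0, "wz": 4},
    {"claw": 0, "dx": 0.0052, "dy": 0.00018, "dz": 0, "wx": 0, "wy": 0, "wz": 4},
    {"claw": 0, "dx": 0.0052, "dy": 0.00018, "dz": 0, "wx": 0, "wy": 0, "wz": 4},
    {"claw": 0, "dx": 0.0052, "dy": 0.00018, "dz": 0, "wx": 0, "wy": 0, "wz": 4},
    {"claw": 0, "dx": 0.0052, "dy": 0.00018, "dz": 0, "wx": 0, "wy": 0, "wz": 4},
    {"claw": 0, "dx": 0.0052, "dy": 0.00018, "dz": 0, "wx": 0, "wy": 0, "wz": 4},
    {"claw": 0, "dx": 0.0052, "dy": 0.00018, "dz": 0, "wx": 0, "wy": 0, "wz": 4},
  ],
)

```text
t: 5.45
eef_pos: [0.5103, 0.2211, 0.0685]
tool_rot: [0.002, -0.169, 0.986, 0.001]
contact_force: [1.4, -0.1, 0.3]
gripper_width: -0.002
grasp_force: 0.4
```

```bash
cat >> h.py <<'E'
def polar(c=(.483,.29)):
    v=get_obs()['eef_pos'][:2]-np.array(c);print('r',round(np.hypot(*v),4),'ang',round(np.degrees(np.arctan2(v[1],v[0])),1))
E
python3 - <<'E'
from h import *
st();polar()
im,d=read_camera('wrist');w=cv2.resize(im,(480,360));im,d=read_camera('top')
t=cv2.resize(im[130:275,270:430],(397,360));save('m1.png',np.hstack([w[:,:400],t]))
E
```

```text
t 5.45 p [0.5103 0.2211 0.0685] yawY 109.4 z [ 0.003  0.002 -1.   ] F [ 1.4 -0.1  0.3] g -0.002 q [-0.61  0.54  0.11  1.99 -0.1   0.62  1.48]
r 0.0741 ang -68.4
```

View pics/m1.png

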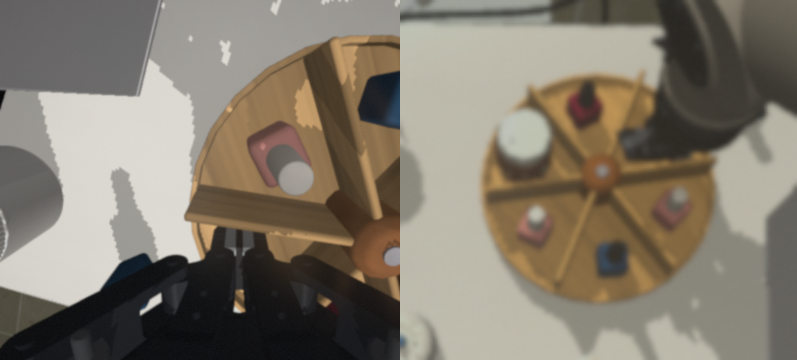

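Run:
```python
from h import *
P=np.load('top0.npz')['P']
for u in (418,424,430,436,445,470):print(u,np.round(P[215,u],3),np.round(P[280,u],3))
```

```text
418 [0.468 0.133 0.003] [0.319 0.139 0.014]
424 [0.449 0.139 0.086] [0.314 0.139 0.071]
430 [0.437 0.139 0.137] [0.309 0.139 0.124]
436 [0.429 0.136 0.173] [0.305 0.139 0.167]
445 [0.429 0.119 0.171] [0.305 0.123 0.172]
470 [0.43 0.07 0.17] [0.306 0.077 0.175]
```

drive_tool(
  increments=[
    {"claw": 0, "dx": 0.0052, "dy": 0.00018, "dz": 0, "wx": 0, "wy": 0, "wz": 4},
    {"claw": 0, "dx": 0.0052, "dy": 0.00018, "dz": 0, "wx": 0, "wy": 0, "wz": 4},
    {"claw": 0, "dx": 0.0052, "dy": 0.00018, "dz": 0, "wx": 0, "wy": 0, "wz": 4},
    {"claw": 0, "dx": 0.0052, "dy": 0.00018, "dz": 0, "wx": 0, "wy": 0, "wz": 4},
    {"claw": 0, "dx": 0.0052, "dy": 0.00018, "dz": 0, "wx": 0, "wy": 0, "wz": 4},
    {"claw": 0, "dx": 0.0052, "dy": 0.00018, "dz": 0, "wx": 0, "wy": 0, "wz": 4},
    {"claw": 0, "dx": 0.0052, "dy": 0.00018, "dz": 0, "wx": 0, "wy": 0, "wz": 4},
    {"claw": 0, "dx": 0.0052, "dy": 0.00018, "dz": 0, "wx": 0, "wy": 0, "wz": 4},
  ],
)

```text
t: 6.55
eef_pos: [0.4688, 0.2185, 0.0676]
tool_rot: [0.001, 0.108, 0.994, 0.001]
contact_force: [-0.1, -0.1, 0.7]
gripper_width: 0.005
grasp_force: 0.4
```

Run:
```python
from h import *
st();polar()
```

```text
t 6.55 p [0.4688 0.2185 0.0676] yawY 77.6 z [ 0.002  0.002 -1.   ] F [-0.1 -0.1  0.7] g 0.005 q [-0.77  0.5   0.26  2.09 -0.23  0.57  1.01]
r 0.0729 ang -101.2
```

drive_tool(
  increments=[
    {"claw": 0, "dx": 0.0052, "dy": 0.00018, "dz": 0, "wx": 0, "wy": 0, "wz": 4},
    {"claw": 0, "dx": 0.0052, "dy": 0.00018, "dz": 0, "wx": 0, "wy": 0, "wz": 4},
    {"claw": 0, "dx": 0.0052, "dy": 0.00018, "dz": 0, "wx": 0, "wy": 0, "wz": 4},
    {"claw": 0, "dx": 0.0052, "dy": 0.00018, "dz": 0, "wx": 0, "wy": 0, "wz": 4},
    {"claw": 0, "dx": 0.0052, "dy": 0.00018, "dz": 0, "wx": 0, "wy": 0, "wz": 4},
    {"claw": 0, "dx": 0.0052, "dy": 0.00018, "dz": 0, "wx": 0, "wy": 0, "wz": 4},
    {"claw": 0, "dx": 0.0039, "dy": 0.0001, "dz": 0, "wx": 0, "wy": 0, "wz": 3},
    {"claw": 0, "dx": 0.0026, "dy": 0.0001, "dz": 0, "wx": 0, "wy": 0, "wz": 2},
    {"claw": 0, "dx": 0.0013, "dy": 0, "dz": 0, "wx": 0, "wy": 0, "wz": 1},
    {"claw": 0, "dx": 0, "dy": 0, "dz": 0, "wx": 0, "wy": 0, "wz": 0},
    {"claw": 0, "dx": 0, "dy": 0, "dz": 0, "wx": 0, "wy": 0, "wz": 0},
  ],
)

```text
t: 7.92
eef_pos: [0.4334, 0.2356, 0.0663]
tool_rot: [-0.0, 0.361, 0.932, -0.0]
contact_force: [-0.5, -0.1, 0.1]
gripper_width: -0.002
grasp_force: 0.0
```

Run:
```python
from h import *
st();polar()
im,d=read_camera('top');np.savez('top2.npz',im=im,P=pts('top',d))
save('c2.png',cv2.resize(im[130:275,285:425],None,fx=4,fy=4,interpolation=cv2.INTER_CUBIC))
```

```text
t 7.92 p [0.4334 0.2356 0.0663] yawY 47.6 z [-0.  0. -1.] F [-0.5 -0.1  0.1] g -0.002 q [-0.95  0.5   0.4   2.15 -0.36  0.56  0.55]
r 0.0736 ang -132.3
```

View pics/c2.png

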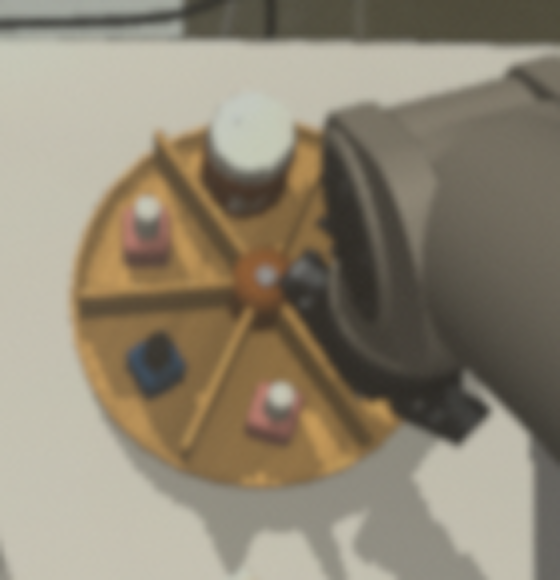

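```bash
cat >> h.py <<'E'
def cap(im,x0=305,x1=375,y0=130,y1=190):
    hsv=cv2.cvtColor(im,cv2.COLOR_RGB2HSV);h=np.zeros((480,640),np.uint8)
    h[y0:y1,x0:x1]=((hsv[...,1]<50)&(hsv[...,2]>150))[y0:y1,x0:x1]
    # cut desk: keep component inside turntable not touching window edge
    n,l,s,c=cv2.connectedComponentsWithStats(h)
    return [(s[i],c[i],np.round(ray('top',*c[i],.084),4)) for i in range(1,n) if 60<s[i,4]<1500]
E
python3 - <<'E'
from h import *
for f in('top0.npz','top2.npz'):
    z=np.load(f);P=z['P'];im=z['im']
    for r in cap(im,295,375,145,240):print(r)
    m=(P[...,2]>.078)&(P[...,2]<.09);m[:145]=0;m[240:]=0;m[:,:295]=0;m[:,366:]=0
    ii=np.argwhere(m);n,l,s,c=cv2.connectedComponentsWithStats(m.astype(np.uint8))
    for i in range(1,n):
        if s[i,4]>80:
            q=P[l==i];e,r=cv2.minEnclosingCircle(q[:,:2].astype(np.float32));print(s[i],np.round(e,4),round(r,4))
print([ray('top',285+a/4-.4,130+b/4-.4,z).round(4) for a,b,z in((252,132,.084),(132,274,.084),(265,273,.073))])
E
```

```text
(array([307, 188,  21,  20, 331], dtype=int32), array([317.36253776, 197.53172205]), array([0.4832, 0.3621, 0.084 ]))
[array([0.5613, 0.2987, 0.084 ]), array([0.482 , 0.3616, 0.084 ]), array([0.4867, 0.2908, 0.073 ])]
```

drive_tool(
  increments=[
    {"claw": 0, "dx": 0.0018, "dy": 0.0001, "dz": 0, "wx": 0, "wy": 0, "wz": 1.4},
    {"claw": 0, "dx": 0.0026, "dy": 0.0001, "dz": 0, "wx": 0, "wy": 0, "wz": 2},
    {"claw": 0, "dx": 0.0022, "dy": 0.0001, "dz": 0, "wx": 0, "wy": 0, "wz": 1.7},
    {"claw": 0, "dx": 0.0013, "dy": 0, "dz": 0, "wx": 0, "wy": 0, "wz": 1},
    {"claw": 0, "dx": 0, "dy": 0, "dz": 0, "wx": 0, "wy": 0, "wz": 0},
    {"claw": 0, "dx": 0, "dy": 0, "dz": 0, "wx": 0, "wy": 0, "wz": 0},
    {"claw": 0, "dx": 0, "dy": 0, "dz": 0, "wx": 0, "wy": 0, "wz": 0},
  ],
)

```text
t: 8.85
eef_pos: [0.4282, 0.2414, 0.0663]
tool_rot: [-0.0, 0.411, 0.912, 0.0]
contact_force: [0.6, 0.3, -0.5]
gripper_width: 0.004
grasp_force: 0.0
```

Run:
```python
from h import *
st();polar()
im,d=read_camera('top');np.savez('top3.npz',im=im,P=pts('top',d))
save('c3.png',cv2.resize(im[140:230,300:400],None,fx=6,fy=6,interpolation=cv2.INTER_CUBIC))
```

```text
t 8.85 p [0.4282 0.2414 0.0663] yawY 41.5 z [ 0.  0. -1.] F [ 0.6  0.3 -0.5] g 0.004 q [-0.99  0.5   0.43  2.15 -0.39  0.56  0.45]
r 0.0732 ang -138.5
```

View pics/c3.png

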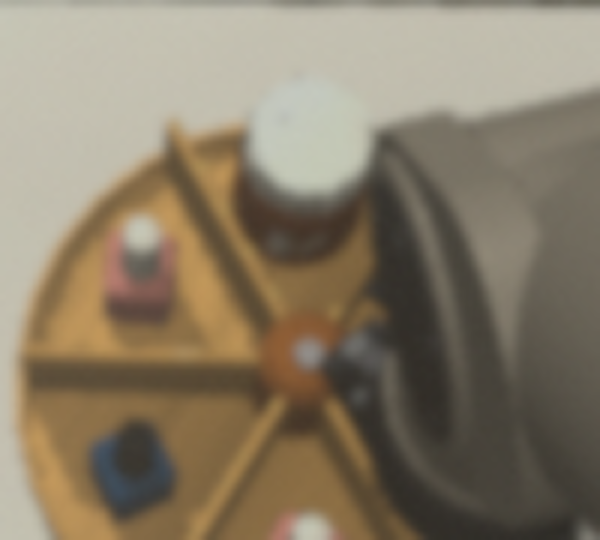

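Run:
```python
from h import *
f=lambda a,b,z:ray('top',300+a/6-.42,140+b/6-.42,z).round(4)
print('cap',f(310,138,.084),'bolt',f(310,351,.073),'divL tip',f(26,352,.067),'divL hub',f(255,360,.067))
P=np.load('top3.npz')['P'];im=np.load('top3.npz')['im']
g=cv2.cvtColor(im,cv2.COLOR_RGB2HSV)
for v in(158,160,163,166):
    print(v,[(u,g[v,u].tolist()[1:],round(float(P[v,u,2]),3)) for u in (*range(338,344),*range(359,366))])
```

```text
cap [0.5615 0.2909 0.084 ] bolt [0.4862 0.29   0.073 ] divL tip [0.4858 0.3909 0.067 ] divL hub [0.4841 0.3091 0.067 ]
158 [(338, [26, 195], 0.001), (339, [26, 194], -0.0), (340, [25, 190], 0.002), (341, [22, 186], 0.004), (342, [16, 188], 0.096), (343, [14, 196], 0.1), (359, [22, 197], 0.101), (360, [21, 195], 0.101), (361, [23, 192], 0.004), (362, [24, 191], -0.003), (363, [24, 191], 0.004), (364, [23, 190], 0.003), (365, [25, 190], -0.0)]
160 [(338, [55, 190], 0.001), (339, [58, 188], 0.027), (340, [51, 181], 0.025), (341, [32, 178], 0.096), (342, [16, 187], 0.101), (343, [14, 197], 0.101), (359, [22, 195], 0.1), (360, [23, 191], 0.101), (361, [22, 183], 0.105), (362, [24, 179], 0.001), (363, [26, 174], 0.002), (364, [26, 165], 0.384), (365, [29, 156], 0.39)]
163 [(338, [113, 122], 0.017), (339, [99, 118], 0.02), (340, [57, 121], 0.092), (341, [24, 146], 0.099), (342, [17, 178], 0.102), (343, [16, 195], 0.102), (359, [24, 195], 0.103), (360, [23, 187], 0.104), (361, [25, 165], 0.103), (362, [30, 128], 0.373), (363, [38, 95], 0.379), (364, [42, 84], 0.387), (365, [42, 90], 0.391)]
166 [(338, [128, 151], 0.02), (339, [114, 132], 0.076), (340, [67, 121], 0.09), (341, [33, 138], 0.098), (342, [19, 160], 0.1), (343, [17, 182], 0.104), (359, [22, 193], 0.098), (360, [23, 175], 0.102), (361, [26, 138], 0.1), (362, [35, 103], 0.375), (363, [41, 93], 0.387), (364, [43, 100], 0.391), (365, [40, 101], 0.393)]
```

Run:
```python
from h import *
print('cap now',ray('top',300+310/6-.42,140+138/6-.42,.101),'cap0',ray('top',317.4,197.5,.101))
z=np.load('top3.npz');P=z['P'];m=(P[...,2]>.094)&(P[...,2]<.108);m[:145]=0;m[180:]=0;m[:,:330]=0;m[:,364:]=0
n,l,s,c=cv2.connectedComponentsWithStats(m.astype(np.uint8))
for i in range(1,n):
    if s[i,4]>50:
        q=P[l==i];e,r=cv2.minEnclosingCircle(q[:,:2].astype(np.float32));print(s[i],np.round(e,4),round(r,4),'mean',q.mean(0).round(4),np.round(ray('top',*c[i],.101),4))
```

```text
cap now [0.55546268 0.29218669 0.101     ] cap0 [0.47864732 0.3620716  0.101     ]
[340 153  22  21 357] [0.5554 0.2928] 0.023 mean [0.5546 0.2928 0.1018] [0.5549 0.2928 0.101 ]
```

drive_tool(
  increments=[
    {"claw": 0, "dx": 0.001, "dy": 0, "dz": 0, "wx": 0, "wy": 0, "wz": 0.7},
    {"claw": 0, "dx": 0.0009, "dy": 0, "dz": 0, "wx": 0, "wy": 0, "wz": 0.7},
    {"claw": 0, "dx": 0, "dy": 0, "dz": 0, "wx": 0, "wy": 0, "wz": 0},
    {"claw": 0, "dx": 0, "dy": 0, "dz": 0, "wx": 0, "wy": 0, "wz": 0},
    {"claw": 0, "dx": 0, "dy": 0, "dz": 0, "wx": 0, "wy": 0, "wz": 0},
    {"claw": 0, "dx": -0.004, "dy": 0, "dz": 0, "wx": 0, "wy": 0, "wz": 0},
    {"claw": 0, "dx": -0.008, "dy": 0, "dz": 0, "wx": 0, "wy": 0, "wz": 0},
    {"claw": 0, "dx": -0.004, "dy": 0, "dz": 0, "wx": 0, "wy": 0, "wz": 0},
    {"claw": 0, "dx": 0, "dy": 0, "dz": 0, "wx": 0, "wy": 0, "wz": 0},
    {"claw": 0, "dx": 0, "dy": 0, "dz": -0.03, "wx": 0, "wy": 0, "wz": 0},
    {"claw": 0, "dx": 0, "dy": 0, "dz": -0.04, "wx": 0, "wy": 0, "wz": 0},
    {"claw": 0, "dx": 0, "dy": 0, "dz": -0.04, "wx": 0, "wy": 0, "wz": 0},
    {"claw": 0, "dx": 0, "dy": 0, "dz": -0.03, "wx": 0, "wy": 0, "wz": 0},
    {"claw": 0, "dx": 0, "dy": 0, "dz": 0, "wx": 0, "wy": 0, "wz": 0},
  ],
)

```text
t: 10.65
eef_pos: [0.4382, 0.2314, 0.2083]
tool_rot: [0.001, 0.422, 0.907, 0.002]
contact_force: [0.1, -0.4, -1.2]
gripper_width: 0.003
grasp_force: 0.0
```

Run:
```python
from h import *
im,d=read_camera('top');P=pts('top',d);np.savez('top4.npz',im=im,P=P)
m=(P[...,2]>.094)&(P[...,2]<.108);m[:145]=0;m[180:]=0;m[:,:330]=0;m[:,364:]=0
n,l,s,c=cv2.connectedComponentsWithStats(m.astype(np.uint8))
for i in range(1,n):
    if s[i,4]>50:
        q=P[l==i];e,r=cv2.minEnclosingCircle(q[:,:2].astype(np.float32));print(s[i],np.round(e,4),round(r,4),'mean',q.mean(0).round(4))
st([.5535,.2905,.2])
a=cv2.resize(im[135:265,285:425],None,fx=4,fy=4,interpolation=cv2.INTER_CUBIC);save('c4.png',a)
```

```text
[341 153  22  21 357] [0.5559 0.291 ] 0.0234 mean [0.5546 0.2913 0.1017]
t 10.7 p [0.4373 0.231  0.2068] yawY 40.1 z [ 0.001  0.002 -1.   ] F [ 0.4  0.1 -0.3] g -0.001 q [-1.12  0.27  0.6   2.06 -0.2   0.87  0.29]
tool delta [-0.0294  0.1272  0.0071]
```

View pics/c4.png

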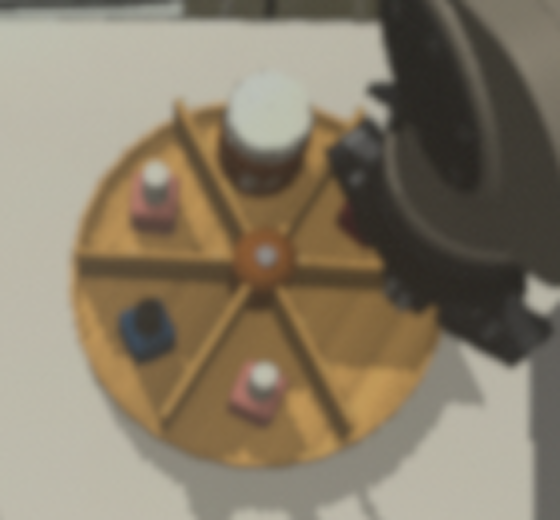

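drive_tool(
  increments=[
    {"claw": 0, "dx": -0.005, "dy": 0.0214, "dz": 0, "wx": 0, "wy": 0, "wz": 0},
    {"claw": 0, "dx": -0.005, "dy": 0.0214, "dz": 0, "wx": 0, "wy": 0, "wz": 0},
    {"claw": 0, "dx": -0.005, "dy": 0.0214, "dz": 0, "wx": 0, "wy": 0, "wz": 0},
    {"claw": 0, "dx": -0.005, "dy": 0.0214, "dz": 0, "wx": 0, "wy": 0, "wz": 0},
    {"claw": 0, "dx": -0.005, "dy": 0.0214, "dz": 0, "wx": 0, "wy": 0, "wz": 0},
    {"claw": 0, "dx": -0.0046, "dy": 0.0213, "dz": 0, "wx": 0, "wy": 0, "wz": 0},
    {"claw": 0, "dx": 0, "dy": 0, "dz": 0, "wx": 0, "wy": 0, "wz": 0},
    {"claw": 0, "dx": 0, "dy": 0, "dz": 0.02, "wx": 0, "wy": 0, "wz": 0},
    {"claw": 0, "dx": 0, "dy": 0, "dz": 0.02, "wx": 0, "wy": 0, "wz": 0},
    {"claw": 0, "dx": 0, "dy": 0, "dz": 0.01, "wx": 0, "wy": 0, "wz": 0},
    {"claw": 0, "dx": 0, "dy": 0, "dz": 0.004, "wx": 0, "wy": 0, "wz": 0},
    {"claw": 0, "dx": 0, "dy": 0, "dz": 0, "wx": 0, "wy": 0, "wz": 0},
    {"claw": 0, "dx": 0, "dy": 0, "dz": 0, "wx": 0, "wy": 0, "wz": 0},
  ],
)

```text
t: 12.32
eef_pos: [0.5548, 0.2907, 0.1529]
tool_rot: [0.0, 0.422, 0.907, 0.001]
contact_force: [0.0, -0.4, 1.4]
gripper_width: -0.001
grasp_force: 0.0
```

Run:
```python
from h import *
st([.5545,.291,.151])
im,d=read_camera('wrist');w=cv2.resize(im,(400,300));im,d=read_camera('scene')
save('f.png',np.hstack([w,cv2.resize(im[180:330,300:500],(400,300))]))
```

```text
t 12.32 p [0.5548 0.2907 0.1529] yawY 40.1 z [ 0.001  0.001 -1.   ] F [ 0.  -0.4  1.4] g -0.001 q [-0.96  0.56  0.53  1.8  -0.35  0.88  0.42]
tool delta [ 0.0004 -0.      0.0019]
```

View pics/f.png

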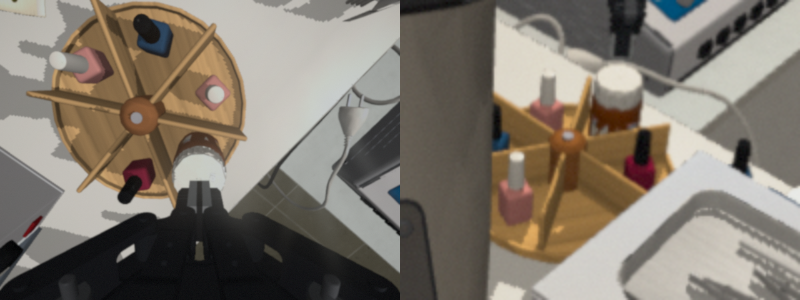

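The fingertips are directly above the white cap with about 27 mm of clearance, and all five bottles are standing. I'll hold this pose.

drive_tool(
  increments=[
    {"claw": 0, "dx": 0, "dy": 0, "dz": 0, "wx": 0, "wy": 0, "wz": 0},
    {"claw": 0, "dx": 0, "dy": 0, "dz": 0, "wx": 0, "wy": 0, "wz": 0},
    {"claw": 0, "dx": 0, "dy": 0, "dz": 0, "wx": 0, "wy": 0, "wz": 0},
    {"claw": 0, "dx": 0, "dy": 0, "dz": 0, "wx": 0, "wy": 0, "wz": 0},
    {"claw": 0, "dx": 0, "dy": 0, "dz": 0, "wx": 0, "wy": 0, "wz": 0},
    {"claw": 0, "dx": 0, "dy": 0, "dz": 0, "wx": 0, "wy": 0, "wz": 0},
    {"claw": 0, "dx": 0, "dy": 0, "dz": 0, "wx": 0, "wy": 0, "wz": 0},
    {"claw": 0, "dx": 0, "dy": 0, "dz": 0, "wx": 0, "wy": 0, "wz": 0},
    {"claw": 0, "dx": 0, "dy": 0, "dz": 0, "wx": 0, "wy": 0, "wz": 0},
    {"claw": 0, "dx": 0, "dy": 0, "dz": 0, "wx": 0, "wy": 0, "wz": 0},
    {"claw": 0, "dx": 0, "dy": 0, "dz": 0, "wx": 0, "wy": 0, "wz": 0},
    {"claw": 0, "dx": 0, "dy": 0, "dz": 0, "wx": 0, "wy": 0, "wz": 0},
    {"claw": 0, "dx": 0, "dy": 0, "dz": 0, "wx": 0, "wy": 0, "wz": 0},
    {"claw": 0, "dx": 0, "dy": 0, "dz": 0, "wx": 0, "wy": 0, "wz": 0},
    {"claw": 0, "dx": 0, "dy": 0, "dz": 0, "wx": 0, "wy": 0, "wz": 0},
    {"claw": 0, "dx": 0, "dy": 0, "dz": 0, "wx": 0, "wy": 0, "wz": 0},
    {"claw": 0, "dx": 0, "dy": 0, "dz": 0, "wx": 0, "wy": 0, "wz": 0},
    {"claw": 0, "dx": 0, "dy": 0, "dz": 0, "wx": 0, "wy": 0, "wz": 0},
    {"claw": 0, "dx": 0, "dy": 0, "dz": 0, "wx": 0, "wy": 0, "wz": 0},
    {"claw": 0, "dx": 0, "dy": 0, "dz": 0, "wx": 0, "wy": 0, "wz": 0},
  ],
)

```text
t: 14.92
eef_pos: [0.5544, 0.2905, 0.1523]
tool_rot: [0.0, 0.422, 0.907, 0.0]
contact_force: [-0.7, 0.6, -0.2]
gripper_width: 0.003
grasp_force: 0.0
```

```bash
python3 -c "
from h import *
st();print(hand_in())"
```

```text
t 14.93 p [0.5544 0.2905 0.1523] yawY 40.1 z [ 0.  0. -1.] F [-0.7  0.6 -0.2] g 0.003 q [-0.96  0.56  0.53  1.8  -0.35  0.88  0.42]
the job is handed in; nothing more can be done
None
```

I handed the job in at about 15 s: the oil bottle is at the client's side to within about 1°, the fingers are off the carousel, and the arm held still for over 2 s, pointing straight down from about 26 mm above the cap.

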